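Change over the warming tray's feed and load the loom weights while it is off

TASK

The finds warming tray has to be changed over to its other power feed, and the loom weights standing on the bench loaded while it is dead. Move the changeover lever from its side to the upright centre-off position and leave it there; put every loom weight into an empty cell of the tray, one to a cell and lying flat on the cell's floor (either way up), leaving the cells that already hold a sherd alone; only then throw the lever fully to the side opposite to where it started. Do not knock the bowl, brush or jar about.

Things in the scene. Friction and masses are not known exactly. Their poses are not given: they have to be found in the camera images.
- switch_a: changeover switch thrown to the right (box -y) at the start (exactly one of switch_a and switch_b is present, with its lever, pivot and grip): heavy (4.5 kg) free-standing grey steel box 120 (x) x 150 (y) x 70 mm high, origin under its centre; the lever on its top swings along the box's y axis
- lever_a (a joint): its lever, rad: 0 is upright, the centre OFF position; positive leans to the box's +y, negative to -y; stops at -0.6 and 0.6, which are the two feeds; starts at about -0.6. It stays where it is left; friction about 0.2 N m, i.e. about 2.5 N at the handgrip
- pivot_a (a point): on the lever's hinge axis (along the box's x axis), 70 mm above the table; axes are the box's
- grip_a (a point): centre of the lever's handgrip, 90 mm from the hinge axis: a black bar 26 mm in diameter and 34 mm long along the box's x axis, which can be pinched on its two end faces from above; axes turn with the lever
- switch_b: changeover switch thrown to the left (box +y) at the start (exactly one of switch_a and switch_b is present, with its lever, pivot and grip): heavy (4.5 kg) free-standing grey steel box 120 (x) x 150 (y) x 70 mm high, origin under its centre; the lever on its top swings along the box's y axis
- lever_b (a joint): its lever, rad: 0 is upright, the centre OFF position; positive leans to the box's +y, negative to -y; stops at -0.6 and 0.6, which are the two feeds; starts at about 0.6. It stays where it is left; friction about 0.2 N m, i.e. about 2.5 N at the handgrip
- pivot_b (a point): on the lever's hinge axis (along the box's x axis), 70 mm above the table; axes are the box's
- grip_b (a point): centre of the lever's handgrip, 90 mm from the hinge axis: a black bar 26 mm in diameter and 34 mm long along the box's x axis, which can be pinched on its two end faces from above; axes turn with the lever
- tray: fixed warming tray: grey base 165 (x) x 236 (y) x 18 mm, on it an aluminium grid of 2 (x) x 3 (y) cells; origin under its centre, axes along the grid. Cells 66 x 66 mm inside, pitch 71 mm, floor 22 mm above the table, walls 5 mm thick, 14 mm above the floor. One or two cells hold a loose sherd (about 45 x 38 x 16 mm) near the middle; which is not told: see or feel
- cell1 (a point): centre of the floor of cell 1; axes are the tray's
- cell2 (a point): centre of the floor of cell 2; axes are the tray's
- cell3 (a point): centre of the floor of cell 3; axes are the tray's
- cell4 (a point): centre of the floor of cell 4; axes are the tray's
- cell5 (a point): centre of the floor of cell 5; axes are the tray's
- cell6 (a point): centre of the floor of cell 6; axes are the tray's
- weight1: loom weight of fired clay (three or four are present), all alike: blunt square pyramid, base 42 x 42 mm, top 34 x 34 mm, 46 mm high, about 120 g; origin at mid-height on its axis, z from base to top, x and y square to its sides; stands on the table at the start
- weight2: loom weight of fired clay (three or four are present), all alike: blunt square pyramid, base 42 x 42 mm, top 34 x 34 mm, 46 mm high, about 120 g; origin at mid-height on its axis, z from base to top, x and y square to its sides; stands on the table at the start
- weight3: loom weight of fired clay (three or four are present), all alike: blunt square pyramid, base 42 x 42 mm, top 34 x 34 mm, 46 mm high, about 120 g; origin at mid-height on its axis, z from base to top, x and y square to its sides; stands on the table at the start
- weight4: loom weight of fired clay (three or four are present), all alike: blunt square pyramid, base 42 x 42 mm, top 34 x 34 mm, 46 mm high, about 120 g; origin at mid-height on its axis, z from base to top, x and y square to its sides; stands on the table at the start
- bowl: bystander: open clay bowl, 110 mm wide, 50 mm high, beyond the work; origin under it
- brush: bystander: hand brush lying on the table beyond the work; origin under its middle
- jar: bystander: glass jar, 60 mm in diameter, 70 mm high, beyond the work; origin under it
Mind the look-alikes: they are no part of the job. Leave any turquoise look-alike of the weight1 alone.

How it is judged:
On the way, in this order (a step that is already met when the one before it is completed fails the run):
1. the lever rests at centre off for a second (value of joint lever_a between -0.17 and 0.17 rad and value of joint lever_b between -0.17 and 0.17 rad), for 1 s.
2. with the lever still at off, every weight lies in an empty cell (all of step 1 and ((horizontal distance between weight1 and cell1 below 0.022 m and z of weight1 in the frame of cell1 below 0.031 m) or (horizontal distance between weight1 and cell2 below 0.022 m and z of weight1 in the frame of cell2 below 0.031 m) or (horizontal distance between weight1 and cell3 below 0.022 m and z of weight1 in the frame of cell3 below 0.031 m) or (horizontal distance between weight1 and cell4 below 0.022 m and z of weight1 in the frame of cell4 below 0.031 m) or (horizontal distance between weight1 and cell5 below 0.022 m and z of weight1 in the frame of cell5 below 0.031 m) or (horizontal distance between weight1 and cell6 below 0.022 m and z of weight1 in the frame of cell6 below 0.031 m)) and ((horizontal distance between weight2 and cell1 below 0.022 m and z of weight2 in the frame of cell1 below 0.031 m) or (horizontal distance between weight2 and cell2 below 0.022 m and z of weight2 in the frame of cell2 below 0.031 m) or (horizontal distance between weight2 and cell3 below 0.022 m and z of weight2 in the frame of cell3 below 0.031 m) or (horizontal distance between weight2 and cell4 below 0.022 m and z of weight2 in the frame of cell4 below 0.031 m) or (horizontal distance between weight2 and cell5 below 0.022 m and z of weight2 in the frame of cell5 below 0.031 m) or (horizontal distance between weight2 and cell6 below 0.022 m and z of weight2 in the frame of cell6 below 0.031 m)) and ((horizontal distance between weight3 and cell1 below 0.022 m and z of weight3 in the frame of cell1 below 0.031 m) or (horizontal distance between weight3 and cell2 below 0.022 m and z of weight3 in the frame of cell2 below 0.031 m) or (horizontal distance between weight3 and cell3 below 0.022 m and z of weight3 in the frame of cell3 below 0.031 m) or (horizontal distance between weight3 and cell4 below 0.022 m and z of weight3 in the frame of cell4 below 0.031 m) or (horizontal distance between weight3 and cell5 below 0.022 m and z of weight3 in the frame of cell5 below 0.031 m) or (horizontal distance between weight3 and cell6 below 0.022 m and z of weight3 in the frame of cell6 below 0.031 m)) and ((horizontal distance between weight4 and cell1 below 0.022 m and z of weight4 in the frame of cell1 below 0.031 m) or (horizontal distance between weight4 and cell2 below 0.022 m and z of weight4 in the frame of cell2 below 0.031 m) or (horizontal distance between weight4 and cell3 below 0.022 m and z of weight4 in the frame of cell3 below 0.031 m) or (horizontal distance between weight4 and cell4 below 0.022 m and z of weight4 in the frame of cell4 below 0.031 m) or (horizontal distance between weight4 and cell5 below 0.022 m and z of weight4 in the frame of cell5 below 0.031 m) or (horizontal distance between weight4 and cell6 below 0.022 m and z of weight4 in the frame of cell6 below 0.031 m))), for 0.3 s.
3. the lever is thrown fully to the other side (value of joint lever_a above 0.5 rad and value of joint lever_b below -0.5 rad), for 0.2 s.
At the end, for the whole second after the job is handed in: the lever is within 0.1 rad of the stop on the side opposite to its start; every weight is at rest within 22 mm (level) of a cell's centre with its own centre less than 31 mm above the cell's floor, so not on a sherd or a wall (all of step 3 and ((horizontal distance between weight1 and cell1 below 0.022 m and z of weight1 in the frame of cell1 below 0.031 m) or (horizontal distance between weight1 and cell2 below 0.022 m and z of weight1 in the frame of cell2 below 0.031 m) or (horizontal distance between weight1 and cell3 below 0.022 m and z of weight1 in the frame of cell3 below 0.031 m) or (horizontal distance between weight1 and cell4 below 0.022 m and z of weight1 in the frame of cell4 below 0.031 m) or (horizontal distance between weight1 and cell5 below 0.022 m and z of weight1 in the frame of cell5 below 0.031 m) or (horizontal distance between weight1 and cell6 below 0.022 m and z of weight1 in the frame of cell6 below 0.031 m)) and ((horizontal distance between weight2 and cell1 below 0.022 m and z of weight2 in the frame of cell1 below 0.031 m) or (horizontal distance between weight2 and cell2 below 0.022 m and z of weight2 in the frame of cell2 below 0.031 m) or (horizontal distance between weight2 and cell3 below 0.022 m and z of weight2 in the frame of cell3 below 0.031 m) or (horizontal distance between weight2 and cell4 below 0.022 m and z of weight2 in the frame of cell4 below 0.031 m) or (horizontal distance between weight2 and cell5 below 0.022 m and z of weight2 in the frame of cell5 below 0.031 m) or (horizontal distance between weight2 and cell6 below 0.022 m and z of weight2 in the frame of cell6 below 0.031 m)) and ((horizontal distance between weight3 and cell1 below 0.022 m and z of weight3 in the frame of cell1 below 0.031 m) or (horizontal distance between weight3 and cell2 below 0.022 m and z of weight3 in the frame of cell2 below 0.031 m) or (horizontal distance between weight3 and cell3 below 0.022 m and z of weight3 in the frame of cell3 below 0.031 m) or (horizontal distance between weight3 and cell4 below 0.022 m and z of weight3 in the frame of cell4 below 0.031 m) or (horizontal distance between weight3 and cell5 below 0.022 m and z of weight3 in the frame of cell5 below 0.031 m) or (horizontal distance between weight3 and cell6 below 0.022 m and z of weight3 in the frame of cell6 below 0.031 m)) and ((horizontal distance between weight4 and cell1 below 0.022 m and z of weight4 in the frame of cell1 below 0.031 m) or (horizontal distance between weight4 and cell2 below 0.022 m and z of weight4 in the frame of cell2 below 0.031 m) or (horizontal distance between weight4 and cell3 below 0.022 m and z of weight4 in the frame of cell3 below 0.031 m) or (horizontal distance between weight4 and cell4 below 0.022 m and z of weight4 in the frame of cell4 below 0.031 m) or (horizontal distance between weight4 and cell5 below 0.022 m and z of weight4 in the frame of cell5 below 0.031 m) or (horizontal distance between weight4 and cell6 below 0.022 m and z of weight4 in the frame of cell6 below 0.031 m)) and linear speed of each of weight1, weight2, weight3, weight4 below 0.03 m/s); the robot touches nothing.
It fails at once if a weight still stands untouched where it started when the lever is on the other side (value of joint lever_a above 0.3 rad and value of joint lever_b below -0.3 rad and distance of any of weight1, weight2, weight3, weight4 from where it was at the start of the episode below 0.01 m).
It fails at once if a weight is brought onto the tray while the lever is still on its starting side (value of joint lever_a below -0.3 rad and value of joint lever_b above 0.3 rad and horizontal distance between any of weight1, weight2, weight3, weight4 and tray below 0.1 m).
It fails at once if the bowl, brush or jar is disturbed (moved over 50 mm) (distance of any of bowl, brush, jar from where it was at the start of the episode above 0.05 m).
Of switch_a, switch_b only 1 to 1 are there at a start; the rules pass over those that are not, and their reading is None.
Of sherd1, sherd2, sherd3, sherd4, sherd5, sherd6 only 1 to 2 are there at a start; the rules pass over those that are not, and their reading is None.
Of weight1, weight2, weight3, weight4 only 3 to 4 are there at a start; the rules pass over those that are not, and their reading is None.
At some moment in a run one of weight1, weight2, weight3, weight4 may be knocked a few centimetres aside while the robot is not near it.
Once in a run the grip may slacken for a moment while it holds something.
It also fails if it takes over 210 s, if anything falls off the work surface, if the arm or the gripper's body presses on something with over 40 N, if the wrist force passes 120 N, or if a joint passes its speed limit or range.

ROBOT

A 7-joint arm with a two-finger parallel gripper is mounted at the origin on the work surface. World frame = base frame: x ahead of the robot, y to its left, z up, the work surface at z = 0. Lengths are in m, angles in rad, forces in N, time in s.
With the tool pointing down it reaches from about 0.35 to 0.9 m from the base axis. Payload 19.9 kg.
Tool frame: the origin (TCP) lies on the centre line of the jaws, within the pads' length; the fingertips stand 25 mm ahead of it and the grasp point (between the pads) lies 6 mm ahead of it (r.tip_reach is the distance from the TCP to the fingertips, in m); z points along the fingers, y is the direction in which the jaws open and shut (so a half turn about z gives the same grasp; the last joint's range is limited). The gripper opens to 85 mm and grips with 20 to 120 N. Pads are 22 mm wide; open, the fingers measure 114 mm over their backs; the gripper's body (76 mm by 85 mm) begins 54 mm behind the grasp point. The pads swing forward as they close: fully open they stand 13 mm farther back than shut.
Start: joints at [1.171, 0.417, -0.01, 1.614, 0.005, 1.111, -0.053], TCP at [0.219, -0.585, 0.256] pointing down, gripper open.
Joint ranges: [-2.81, 2.81], [-0.39, 2.02], [-1.27, 1.25], [0.06, 2.57], [-1.19, 4.33], [0.19, 2], [-2.82, 2.82]. Speed limits (rad/s): [1.89, 1.89, 2.39, 2.39, 3.01, 3.01, 3.01].

INTERFACE

Orientations are given as a unit quaternion [w, x, y, z].
In Python, from workcell import r gives the robot as it stands.
- The arm moves only by the tool jog_arm, never from a script. Its argument "targets" is a list of rows, each an object of numbers: "tx", "ty", "tz": the shift along the world's x, y, z in cm; "wx", "wy", "wz": the turn, a rotation vector about the world's x, y, z in rad; "claw": the closure in counts, from 0 (fully open) to 255 (shut). A call has 1 to 12 rows; each row is the pose to reach, as a shift and turn from the pose commanded when the call began; what a row does not reach only later rows make up. A row lasts 1/10 s, in which the tool goes at most 50 mm and 8.59 degrees, less where a joint would pass 70% of its speed; a pose out of reach is approached as far as the arm can. A call with a gripper value outside its range is refused whole. The fingers move at their own pace and stop on an object; "squeeze" is the grip in N (left out, the last holds). Time passes only in rows, so rows that repeat a pose let the fingers close. It gives the time, the measured TCP pose, the force and the opening at its end, in the units of the state.
- r.get_state(): the state, without advancing time (a new reading comes with each control period).
- r.capture(name): name is "scene" or "side" or "wrist"; returns a dict with "pixels" (400x640x3 uint8, red, green, blue), "depth" (400x640 float32, m along the optical axis (not along the pixel's ray), 0 where there is no reading), "mtx" (3x3 intrinsics, pixels), "origin" and "attitude" of the camera in the world. Camera axes: x right, y down, z forward; pixel columns grow to the right and rows downward; lengths in m; the calibration is good to about 2 mm. A picture is of the moment at which its call begins.
- r.sign_off(): hands the job in, once; it reports no verdict.
The state is a dict: "clock": time; "qpos": joint angles; "joint_vel": joint speeds; "tau": joint torques, N m; "position": TCP position; "tcp_rot": TCP orientation; "ft_force": force on the tool from outside, world axes, zero at the start; "ft_torque": the same for the moment, N m; "finger_gap": opening from 0.0 (shut) to 1.0 (fully open).
Only numpy, scipy, OpenCV 4.12 (cv2) and the standard library are available. Lean on these libraries where they do the work, as an engineer would, in place of code of your own. Each camera call takes 0.05 s, during which the arm holds its last target. There are 200 camera calls.

## Working session

There is one attempt and no reset: what is moved stays moved. The work goes in short steps, Python scripts to look and compute and a tool call to move; the robot and the scene stay as the last step left them, time stands still between calls to the robot, and variables do not carry over. Pictures are saved under pics/ and viewed, about 12 in all and at most 16, crops included, and the job is handed in when it is done.

Besides the shell and the picture viewer there is one more tool, called after ">>>" as name([rows], argument=value, ...), one row to a line, values as JSON. jog_arm: Moves the arm, as the interface text tells. Its arguments: {"type":"object","properties":{"targets":{"type":"array","items":{"type":"object","properties":{"tx":{"type":"number"},"ty":{"type":"number"},"tz":{"type":"number"},"wx":{"type":"number"},"wy":{"type":"number"},"wz":{"type":"number"},"claw":{"type":"number"}}}},"squeeze":{"type":"number"}},"required":["targets"]}

```bash
ls; mkdir -p pics; cat > h.py <<'E'
import numpy as np, cv2
from workcell import r
from scipy.spatial.transform import Rotation as R
def q2m(q): return R.from_quat([q[1],q[2],q[3],q[0]]).as_matrix()
def att(c):
    a=np.array(c["attitude"]); return a if a.shape==(3,3) else q2m(a)
def shot(n,f=None):
    c=r.capture(n)
    if f: cv2.imwrite("pics/"+f,cv2.cvtColor(c["pixels"],cv2.COLOR_RGB2BGR))
    return c
def ray(c,u,v): 
    d=att(c)@np.linalg.inv(c["mtx"])@np.array([u,v,1.]); return np.array(c["origin"]),d
def onz(c,u,v,z):
    o,d=ray(c,u,v); return o+d*(z-o[2])/d[2]
def cloud(c):
    h,w=c["depth"].shape; u,v=np.meshgrid(np.arange(w),np.arange(h))
    p=np.stack([u,v,np.ones_like(u)],-1)@np.linalg.inv(c["mtx"]).T*c["depth"][...,None]
    return p@att(c).T+np.array(c["origin"])
E
python3 - <<'E'
from h import *
for n in("scene","side"):
    c=shot(n,n+"0.png"); np.savez(n+"0.npz",**{k:np.array(v) for k,v in c.items()}); print(n,c["origin"],c["attitude"],c["mtx"])
print(r.get_state(),r.tip_reach)
E
```

```text
pics
scene [1.26353083 0.11783152 0.85182046] [-0.2395531   0.61304343  0.69602518 -0.28695125] [[434.66562644   0.         322.7072748 ]
 [  0.         434.66562644 197.07562535]
 [  0.           0.           1.        ]]
side [0.49049227 0.6515477  0.59951542] [ 0.01708484 -0.05478873  0.89149945 -0.44937183] [[369.97710996   0.         319.93348618]
 [  0.         369.97710996 194.52331995]
 [  0.           0.           1.        ]]
{'clock': 0.1, 'qpos': array([ 1.17146437,  0.41790842, -0.0102735 ,  1.61409302,  0.00466897,
        1.11071618, -0.05300185]), 'joint_vel': array([ 2.35313159e-03, -3.24895031e-03, -1.37346197e-03, -1.17064654e-03,
        2.00285942e-04,  4.26699267e-05, -1.09732657e-03]), 'tau': array([ 2.10886348e-03, -8.65817928e+01,  6.80598356e-01, -4.35636592e+01,
        1.93280977e-02,  4.85074444e-03,  1.36261519e-04]), 'position': array([ 0.2187894 , -0.58515437,  0.25573541]), 'tcp_rot': array([-5.34448961e-04,  9.84040126e-01,  1.77945855e-01, -1.32246565e-04]), 'ft_force': array([ 0.01511539, -0.44738475, -0.45501905]), 'ft_torque': array([-7.52560472e-03, -7.32398647e-03, -2.70910894e-05]), 'finger_gap': 0.9998428473277486} 0.025
```

View pics/scene0.png

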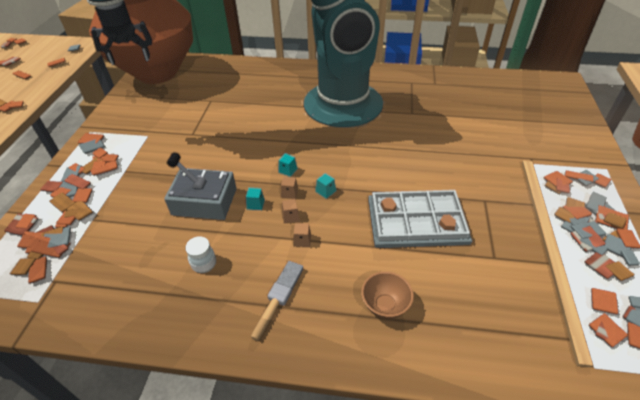

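View pics/side0.png

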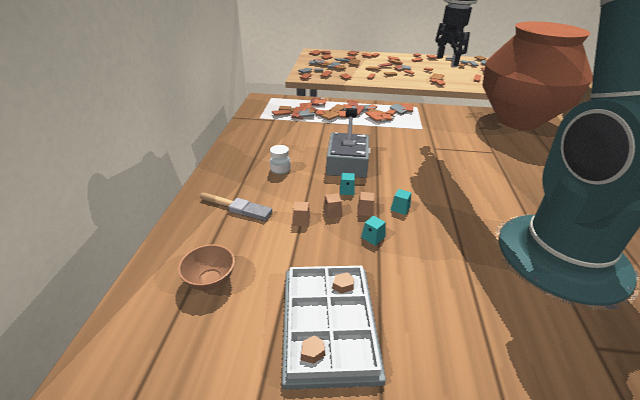

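Scene: the switch is at about (200,193), with its lever leaning to image-left (-y), so it is switch_a. Three brown weights stand at (290,187), (290,205) and (302,234). Three turquoise look-alikes are at (287,165), (326,187) and (255,198). The tray is at (420,217), with sherds at (389,204) and (447,222). Next I'll measure positions.

```bash
cat > meas.py <<'E'
from h import *
def load(n):
    d=np.load(n); return {k:d[k] for k in d.files}
def blobs(P,m,zlo,zhi,amin=15):
    ok=m&(P[...,2]>zlo)&(P[...,2]<zhi)&(P[...,0]>.25)&(P[...,0]<1)&(abs(P[...,1])<.6)
    n,l,s,ce=cv2.connectedComponentsWithStats(ok.astype(np.uint8),connectivity=4)
    for i in range(1,n):
        if s[i,4]>=amin: yield ce[i],P[l==i]
if __name__=="__main__":
    for n in("scene0.npz","side0.npz"):
        c=load(n);P=cloud(c);hsv=cv2.cvtColor(c["pixels"],cv2.COLOR_RGB2HSV)
        tq=(hsv[...,0]>75)&(hsv[...,0]<105)&(hsv[...,1]>120)
        al=np.ones_like(tq)
        print(n)
        for ce,p in blobs(P,al&~tq,.0435,.0485): 
            rc=cv2.minAreaRect((p[:,:2]*1000).astype(np.float32)); print(" z46",ce.round(),p.mean(0).round(4),len(p),np.round(rc[0]),np.round(rc[1]),round(rc[2]))
        for ce,p in blobs(P,tq,.0435,.0485): print(" tq",ce.round(),p.mean(0).round(4),len(p))
        for ce,p in blobs(P,al,.066,.074,80):
            rc=cv2.minAreaRect((p[:,:2]*1000).astype(np.float32)); print(" z70",ce.round(),p.mean(0).round(4),len(p),np.round(rc[0]),np.round(rc[1]),round(rc[2],1))
        for ce,p in blobs(P,al,.1,.19): print(" lever",ce.round(),p.mean(0).round(4),p.min(0).round(3),p.max(0).round(3),len(p))
        for ce,p in blobs(P,al,.0335,.039,60):
            rc=cv2.minAreaRect((p[:,:2]*1000).astype(np.float32)); print(" z36",ce.round(),p.mean(0).round(4),len(p),np.round(rc[0]),np.round(rc[1]),round(rc[2],1))
E
python3 meas.py
```

```text
scene0.npz
 z46 [286. 180.] [ 0.443  -0.1085  0.0448] 15 [ 442. -107.] [19. 11.] 11
 z46 [205. 207.] [ 0.5653 -0.2925  0.046 ] 16 [ 565. -293.] [ 5. 23.] 2
 z46 [298. 225.] [ 0.5971 -0.0478  0.0446] 24 [597. -46.] [16. 17.] 10
 z46 [194. 259.] [ 0.7263 -0.2651  0.0458] 15 [ 726. -267.] [19.  5.] 82
 z46 [202. 259.] [ 0.7233 -0.2485  0.0456] 16 [ 723. -249.] [ 5. 15.] 23
 z46 [383. 274.] [0.7126 0.1631 0.0463] 42 [712. 162.] [ 8. 33.] 11
 z46 [395. 275.] [0.7136 0.1881 0.0462] 19 [713. 189.] [16.  7.] 79
 z46 [369. 279.] [0.7308 0.1317 0.0466] 37 [731. 131.] [ 7. 32.] 51
 z46 [408. 289.] [0.7449 0.2153 0.0463] 75 [747. 215.] [65. 17.] 19
 z46 [363. 296.] [0.7739 0.1225 0.0466] 31 [775. 123.] [33.  6.] 17
 z46 [405. 310.] [0.7951 0.21   0.0464] 18 [795. 210.] [ 5. 18.] 52
 z46 [391. 315.] [0.8122 0.1824 0.0472] 22 [812. 182.] [ 4. 20.] 12
 tq [288. 159.] [ 0.3584 -0.1182  0.0443] 16
 tq [322. 178.] [ 0.4266 -0.0114  0.0446] 18
 z70 [200. 185.] [ 0.5105 -0.3195  0.068 ] 959 [ 508. -325.] [105. 131.] 2.1
 z70 [197. 246.] [ 0.7037 -0.2606  0.0677] 277 [ 703. -261.] [52. 48.] 11.0
 lever [
[... 775 characters left out ...]
 ] 16 [739. 219.] [22.  3.] 26
 tq [347. 177.] [ 0.5003 -0.1824  0.046 ] 97
 tq [402. 194.] [ 0.3575 -0.1216  0.046 ] 113
 tq [374. 223.] [ 0.4289 -0.002   0.0459] 159
 z70 [348. 145.] [ 0.5075 -0.3148  0.07  ] 724 [ 507. -323.] [110. 143.] 0.8
 z70 [278. 149.] [ 0.7035 -0.2585  0.0698] 149 [ 704. -259.] [49. 50.] 12.1
 lever [350. 117.] [ 0.508  -0.359   0.1394] [ 0.491 -0.379  0.101] [ 0.524 -0.337  0.16 ] 167
 z36 [205. 257.] [0.7755 0.1437 0.0363] 144 [770. 152.] [93. 56.] 20.7
 z36 [330. 323.] [0.5073 0.2604 0.0361] 1955 [510. 243.] [147. 220.] 9.2
 z36 [343. 281.] [0.4896 0.1714 0.0374] 192 [492. 170.] [41. 32.] 26.7
 z36 [312. 347.] [0.5316 0.3167 0.0377] 328 [530. 315.] [38. 40.] 2.2
```

Three brown weights are confirmed in both views, all clay-brown and about 34 mm at the top: A (0.448,-0.102), B (0.533,-0.083) and C (0.607,-0.038). The turquoise ones are look-alikes and stay put. The tray centre is (0.510,0.243) at yaw 9.2°. The switch is at (0.507,-0.324), yaw about 1°, with the grip near (0.508,-0.376,0.144). I'll confirm in one enlarged crop while the arm moves to the lever.

```bash
python3 - <<'E'
import cv2
i=cv2.imread("pics/side0.png")[100:250,250:440]; cv2.imwrite("pics/crop0.png",cv2.resize(i,None,fx=4,fy=4,interpolation=cv2.INTER_CUBIC))
E
```

>>> jog_arm([
  {"tx": 29,"ty": 20.9,"tz": 0,"wz": 1.213,"claw": 0},
  {"tx": 29,"ty": 20.9,"tz": 0,"wz": 1.213,"claw": 0},
  {"tx": 29,"ty": 20.9,"tz": 0,"wz": 1.213,"claw": 0},
  {"tx": 29,"ty": 20.9,"tz": 0,"wz": 1.213,"claw": 0},
  {"tx": 29,"ty": 20.9,"tz": 0,"wz": 1.213,"claw": 0},
  {"tx": 29,"ty": 20.9,"tz": 0,"wz": 1.213,"claw": 0},
  {"tx": 29,"ty": 20.9,"tz": 0,"wz": 1.213,"claw": 0},
  {"tx": 29,"ty": 20.9,"tz": 0,"wz": 1.213,"claw": 0},
  {"tx": 29,"ty": 20.9,"tz": 0,"wz": 1.213,"claw": 0},
  {"tx": 29,"ty": 20.9,"tz": 0,"wz": 1.213,"claw": 0},
  {"tx": 29,"ty": 20.9,"tz": 0,"wz": 1.213,"claw": 0},
  {"tx": 29,"ty": 20.9,"tz": 0,"wz": 1.213,"claw": 0},
], squeeze=40)

```text
invalid input
```

View pics/crop0.png

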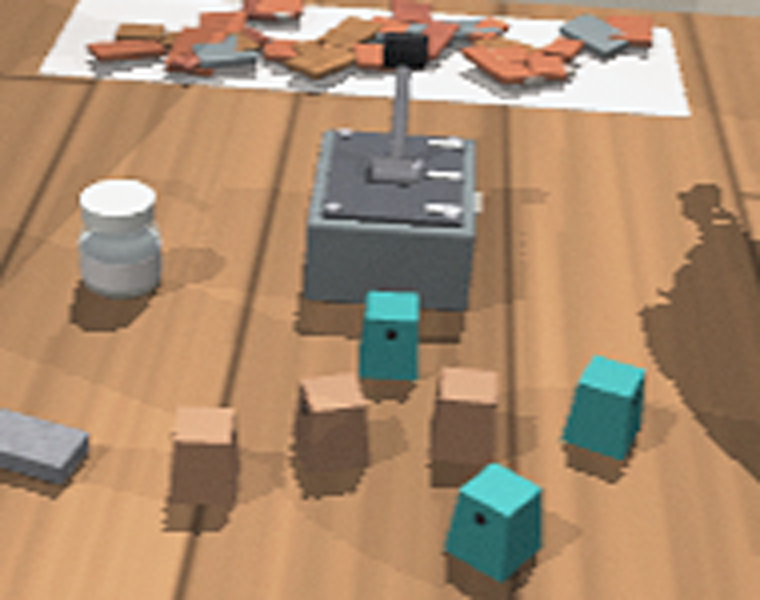

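The crop shows three brown weights at (205,465), (335,435) and (468,425), and three turquoise look-alikes. The lever grip at (405,48) leans away, towards -y. The move was refused, so I'll retry with all fields given.

>>> jog_arm([
  {"tx": 29,"ty": 20.9,"tz": 0,"wx": 0,"wy": 0,"wz": 1.213,"claw": 0},
  {"tx": 29,"ty": 20.9,"tz": 0,"wx": 0,"wy": 0,"wz": 1.213,"claw": 0},
  {"tx": 29,"ty": 20.9,"tz": 0,"wx": 0,"wy": 0,"wz": 1.213,"claw": 0},
  {"tx": 29,"ty": 20.9,"tz": 0,"wx": 0,"wy": 0,"wz": 1.213,"claw": 0},
  {"tx": 29,"ty": 20.9,"tz": 0,"wx": 0,"wy": 0,"wz": 1.213,"claw": 0},
  {"tx": 29,"ty": 20.9,"tz": 0,"wx": 0,"wy": 0,"wz": 1.213,"claw": 0},
  {"tx": 29,"ty": 20.9,"tz": 0,"wx": 0,"wy": 0,"wz": 1.213,"claw": 0},
  {"tx": 29,"ty": 20.9,"tz": 0,"wx": 0,"wy": 0,"wz": 1.213,"claw": 0},
  {"tx": 29,"ty": 20.9,"tz": 0,"wx": 0,"wy": 0,"wz": 1.213,"claw": 0},
  {"tx": 29,"ty": 20.9,"tz": 0,"wx": 0,"wy": 0,"wz": 1.213,"claw": 0},
  {"tx": 29,"ty": 20.9,"tz": 0,"wx": 0,"wy": 0,"wz": 1.213,"claw": 0},
  {"tx": 29,"ty": 20.9,"tz": 0,"wx": 0,"wy": 0,"wz": 1.213,"claw": 0},
], squeeze=40)

```text
clock: 1.3
position: [0.5079, -0.3774, 0.2563]
tcp_rot: [0.0, 0.709, 0.706, -0.0]
ft_force: [-0.4, 0.1, -0.6]
finger_gap: 1.004
```

>>> jog_arm([
  {"tx": 0,"ty": 0.1,"tz": -5,"wx": 0,"wy": 0,"wz": 0,"claw": 0},
  {"tx": 0,"ty": 0.1,"tz": -9,"wx": 0,"wy": 0,"wz": 0,"claw": 0},
  {"tx": 0,"ty": 0.1,"tz": -10.7,"wx": 0,"wy": 0,"wz": 0,"claw": 0},
  {"tx": 0,"ty": 0.1,"tz": -10.7,"wx": 0,"wy": 0,"wz": 0,"claw": 0},
  {"tx": 0,"ty": 0.1,"tz": -10.7,"wx": 0,"wy": 0,"wz": 0,"claw": 255},
  {"tx": 0,"ty": 0.1,"tz": -10.7,"wx": 0,"wy": 0,"wz": 0,"claw": 255},
  {"tx": 0,"ty": 0.1,"tz": -10.7,"wx": 0,"wy": 0,"wz": 0,"claw": 255},
  {"tx": 0,"ty": 0.1,"tz": -10.7,"wx": 0,"wy": 0,"wz": 0,"claw": 255},
  {"tx": 0,"ty": 0.1,"tz": -10.7,"wx": 0,"wy": 0,"wz": 0,"claw": 255},
  {"tx": 0,"ty": 0.1,"tz": -10.7,"wx": 0,"wy": 0,"wz": 0,"claw": 255},
  {"tx": 0,"ty": 0.1,"tz": -10.7,"wx": 0,"wy": 0,"wz": 0,"claw": 255},
  {"tx": 0,"ty": 0.1,"tz": -10.7,"wx": 0,"wy": 0,"wz": 0,"claw": 255},
], squeeze=40)

```text
clock: 2.5
position: [0.5068, -0.3767, 0.1499]
tcp_rot: [-0.001, 0.708, 0.706, -0.002]
ft_force: [-17.0, -0.7, 9.3]
finger_gap: 0.394
```

>>> jog_arm([
  {"tx": -0.1,"ty": 0.57,"tz": 0.36,"wx": 0,"wy": 0,"wz": 0,"claw": 255},
  {"tx": -0.1,"ty": 1.17,"tz": 0.68,"wx": 0,"wy": 0,"wz": 0,"claw": 255},
  {"tx": -0.15,"ty": 1.79,"tz": 0.95,"wx": 0,"wy": 0,"wz": 0,"claw": 255},
  {"tx": -0.15,"ty": 2.42,"tz": 1.17,"wx": 0,"wy": 0,"wz": 0,"claw": 255},
  {"tx": -0.2,"ty": 3.1,"tz": 1.34,"wx": 0,"wy": 0,"wz": 0,"claw": 255},
  {"tx": -0.2,"ty": 3.74,"tz": 1.47,"wx": 0,"wy": 0,"wz": 0,"claw": 255},
  {"tx": -0.2,"ty": 4.4,"tz": 1.55,"wx": 0,"wy": 0,"wz": 0,"claw": 255},
  {"tx": -0.2,"ty": 5.1,"tz": 1.57,"wx": 0,"wy": 0,"wz": 0,"claw": 255},
  {"tx": -0.2,"ty": 5.1,"tz": 1.57,"wx": 0,"wy": 0,"wz": 0,"claw": 255},
  {"tx": -0.2,"ty": 5.1,"tz": 1.57,"wx": 0,"wy": 0,"wz": 0,"claw": 255},
], squeeze=40)

```text
clock: 3.5
position: [0.506, -0.325, 0.1654]
tcp_rot: [-0.0, 0.707, 0.707, -0.001]
ft_force: [-7.4, -0.0, 2.4]
finger_gap: 0.395
```

```bash
python3 - <<'E'
from h import *
c=shot("side","side1.png")
i=cv2.imread("pics/side1.png")[60:250,250:440]; cv2.imwrite("pics/crop1.png",cv2.resize(i,None,fx=3,fy=3,interpolation=cv2.INTER_CUBIC))
E
```

```text
(no output)
```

View pics/crop1.png

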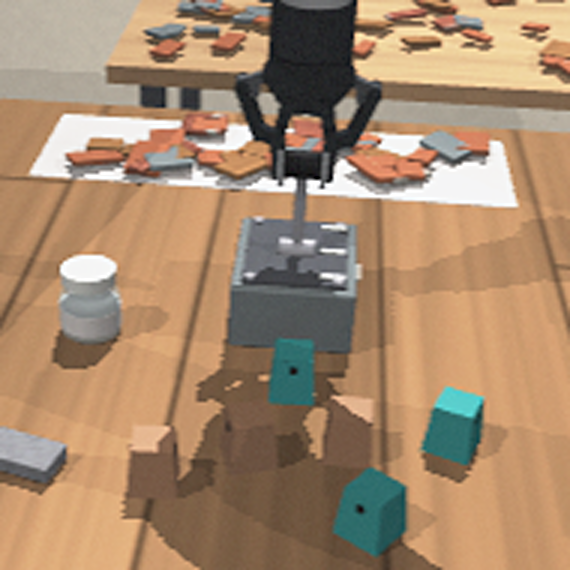

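The lever is upright in the jaws at (300,170). Weight A at (348,430) now looks turned, so it may have been knocked. I'll release the lever and re-measure.

>>> jog_arm([
  {"tx": 0,"ty": 0,"tz": 0,"wx": 0,"wy": 0,"wz": 0,"claw": 0},
  {"tx": 0,"ty": 0,"tz": 0,"wx": 0,"wy": 0,"wz": 0,"claw": 0},
  {"tx": 0,"ty": 0,"tz": 0,"wx": 0,"wy": 0,"wz": 0,"claw": 0},
  {"tx": 0,"ty": 0,"tz": 0,"wx": 0,"wy": 0,"wz": 0,"claw": 0},
  {"tx": 0,"ty": 0,"tz": 0,"wx": 0,"wy": 0,"wz": 0,"claw": 0},
  {"tx": 0,"ty": 0,"tz": 4,"wx": 0,"wy": 0,"wz": 0,"claw": 0},
  {"tx": 0,"ty": 0,"tz": 8,"wx": 0,"wy": 0,"wz": 0,"claw": 0},
  {"tx": 0,"ty": 0,"tz": 10,"wx": 0,"wy": 0,"wz": 0,"claw": 0},
  {"tx": 0,"ty": 0,"tz": 10,"wx": 0,"wy": 0,"wz": 0,"claw": 0},
])

```text
clock: 4.45
position: [0.508, -0.3249, 0.2682]
tcp_rot: [0.002, 0.707, 0.707, 0.0]
ft_force: [-0.6, -0.1, 0.3]
finger_gap: 0.996
```

```bash
cat > wt.py <<'E'
from meas import *
def weights(n="side",zc=.046,lo=.0415,hi=.0485):
    c=shot(n);P=cloud(c);hsv=cv2.cvtColor(c["pixels"],cv2.COLOR_RGB2HSV)
    tq=(hsv[...,0]>75)&(hsv[...,0]<105)&(hsv[...,1]>120)
    for ce,p in blobs(P,~tq,lo,hi,60):
        if p[:,0].max()<.7:
            rc=cv2.minAreaRect((p[:,:2]*1000).astype(np.float32)); print("w",ce.round(),np.round(rc[0]),np.round(rc[1]),round(rc[2]),len(p))
    for ce,p in blobs(P,tq,.0435,.0485,40): print("tq",ce.round(),p.mean(0).round(4))
    for ce,p in blobs(P,np.ones_like(tq),.135,.175):
        print("lever",ce.round(),p.mean(0).round(4),p.min(0).round(3),p.max(0).round(3),len(p))
if __name__=="__main__": weights()
E
python3 wt.py; python3 -c "
from h import *
print(r.get_state()['clock'])"
```

```text
w [347. 164.] [ 507. -251.] [117.  10.] 0 90
w [366. 197.] [ 448. -101.] [33. 39.] 1 133
w [332. 198.] [532. -82.] [35. 37.] 20 139
w [300. 207.] [607. -38.] [34. 36.] 8 144
tq [347. 176.] [ 0.5002 -0.1826  0.0462]
tq [403. 194.] [ 0.3574 -0.1216  0.0459]
tq [375. 223.] [ 0.4285 -0.0014  0.0461]
lever [350. 115.] [ 0.5076 -0.3192  0.1611] [ 0.491 -0.333  0.135] [ 0.525 -0.311  0.174] 131
4.5
```

>>> jog_arm([
  {"tx": 9.9,"ty": 28.6,"tz": 0,"wx": 0,"wy": 0,"wz": 1.71,"claw": 0},
  {"tx": 9.9,"ty": 28.6,"tz": 0,"wx": 0,"wy": 0,"wz": 1.71,"claw": 0},
  {"tx": 9.9,"ty": 28.6,"tz": 0,"wx": 0,"wy": 0,"wz": 1.71,"claw": 0},
  {"tx": 9.9,"ty": 28.6,"tz": 0,"wx": 0,"wy": 0,"wz": 1.71,"claw": 0},
  {"tx": 9.9,"ty": 28.6,"tz": 0,"wx": 0,"wy": 0,"wz": 1.71,"claw": 0},
  {"tx": 9.9,"ty": 28.6,"tz": 0,"wx": 0,"wy": 0,"wz": 1.71,"claw": 0},
  {"tx": 9.9,"ty": 28.6,"tz": -4,"wx": 0,"wy": 0,"wz": 1.71,"claw": 0},
  {"tx": 9.9,"ty": 28.6,"tz": -8,"wx": 0,"wy": 0,"wz": 1.71,"claw": 0},
  {"tx": 9.9,"ty": 28.6,"tz": -12,"wx": 0,"wy": 0,"wz": 1.71,"claw": 0},
  {"tx": 9.9,"ty": 28.6,"tz": -12,"wx": 0,"wy": 0,"wz": 1.71,"claw": 0},
  {"tx": 9.9,"ty": 28.6,"tz": -12,"wx": 0,"wy": 0,"wz": 1.71,"claw": 0},
  {"tx": 9.9,"ty": 28.6,"tz": -12,"wx": 0,"wy": 0,"wz": 1.71,"claw": 0},
])

```text
clock: 5.7
position: [0.6052, -0.0382, 0.1434]
tcp_rot: [-0.001, -0.073, 0.997, 0.001]
ft_force: [0.5, -0.8, -0.4]
finger_gap: 0.999
```

```bash
python3 - <<'E'
from h import *
s=r.get_state(); print(s["position"],s["qpos"].round(2), q2m(s["tcp_rot"])[:,1].round(3))
c=shot("wrist","w1.png"); print(c["origin"]); P=cloud(c); print(np.median(P[...,2]))
c=shot("side","s2.png")
E
```

```text
[ 0.60516814 -0.03824037  0.14339297] [ 0.57  0.63 -0.76  1.73  0.51  0.98  1.33] [-0.145  0.989  0.001]
[ 0.52853351 -0.04886104  0.2609872 ]
0.00031249470487390574
```

View pics/w1.png

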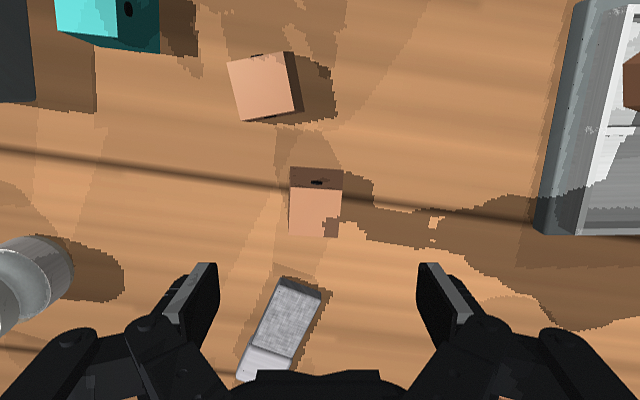

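The wrist view shows weight C's top at (315,212), between the jaws and square to them. B is at (263,87), well clear. I'll descend and grasp C high, so the fingertips clear the cell walls later.

>>> jog_arm([
  {"tx": 0.15,"ty": 0,"tz": -4,"wx": 0,"wy": 0,"wz": 0,"claw": 0},
  {"tx": 0.15,"ty": 0,"tz": -8,"wx": 0,"wy": 0,"wz": 0,"claw": 0},
  {"tx": 0.15,"ty": 0,"tz": -9.9,"wx": 0,"wy": 0,"wz": 0,"claw": 0},
  {"tx": 0.15,"ty": 0,"tz": -9.9,"wx": 0,"wy": 0,"wz": 0,"claw": 255},
  {"tx": 0.15,"ty": 0,"tz": -9.9,"wx": 0,"wy": 0,"wz": 0,"claw": 255},
  {"tx": 0.15,"ty": 0,"tz": -9.9,"wx": 0,"wy": 0,"wz": 0,"claw": 255},
  {"tx": 0.15,"ty": 0,"tz": -9.9,"wx": 0,"wy": 0,"wz": 0,"claw": 255},
  {"tx": 0.15,"ty": 0,"tz": -9.9,"wx": 0,"wy": 0,"wz": 0,"claw": 255},
  {"tx": 0.15,"ty": 0,"tz": -9.9,"wx": 0,"wy": 0,"wz": 0,"claw": 255},
  {"tx": 0.15,"ty": 0,"tz": -9.9,"wx": 0,"wy": 0,"wz": 0,"claw": 255},
], squeeze=60)

```text
clock: 6.8
position: [0.6084, -0.0385, 0.0482]
tcp_rot: [0.001, -0.069, 0.998, -0.0]
ft_force: [-4.1, -0.0, 13.7]
finger_gap: 0.415
```

>>> jog_arm([
  {"tx": 0,"ty": 0,"tz": 4,"wx": 0,"wy": 0,"wz": 0,"claw": 255},
  {"tx": 0,"ty": 0,"tz": 8,"wx": 0,"wy": 0,"wz": 0,"claw": 255},
  {"tx": -1.4,"ty": 3.4,"tz": 11,"wx": 0,"wy": 0,"wz": 0.02,"claw": 255},
  {"tx": -3.2,"ty": 7.7,"tz": 11,"wx": 0,"wy": 0,"wz": 0.02,"claw": 255},
  {"tx": -5,"ty": 12,"tz": 11,"wx": 0,"wy": 0,"wz": 0.02,"claw": 255},
  {"tx": -6.8,"ty": 16.3,"tz": 11,"wx": 0,"wy": 0,"wz": 0.02,"claw": 255},
  {"tx": -8.6,"ty": 20.6,"tz": 11,"wx": 0,"wy": 0,"wz": 0.02,"claw": 255},
  {"tx": -10.4,"ty": 25,"tz": 11,"wx": 0,"wy": 0,"wz": 0.02,"claw": 255},
  {"tx": -12.2,"ty": 29.4,"tz": 11,"wx": 0,"wy": 0,"wz": 0.02,"claw": 255},
  {"tx": -13.6,"ty": 32.8,"tz": 11,"wx": 0,"wy": 0,"wz": 0.02,"claw": 255},
  {"tx": -14.4,"ty": 34.6,"tz": 11,"wx": 0,"wy": 0,"wz": 0.02,"claw": 255},
  {"tx": -14.4,"ty": 34.6,"tz": 11,"wx": 0,"wy": 0,"wz": 0.02,"claw": 255},
])

```text
clock: 8.0
position: [0.4618, 0.3107, 0.1573]
tcp_rot: [0.001, -0.082, 0.997, 0.001]
ft_force: [0.1, 0.3, -1.2]
finger_gap: 0.411
```

```bash
python3 - <<'E'
from h import *
s=r.get_state(); print(s["position"],s["qpos"].round(2), q2m(s["tcp_rot"])[:,1].round(3),s["finger_gap"])
c=shot("wrist","w2.png")
E
```

```text
[0.46179858 0.31073989 0.15728748] [-0.    0.55 -0.83  1.85  0.49  0.96  0.68] [-0.163  0.987  0.001] 0.4113716909993977
```

View pics/w2.png

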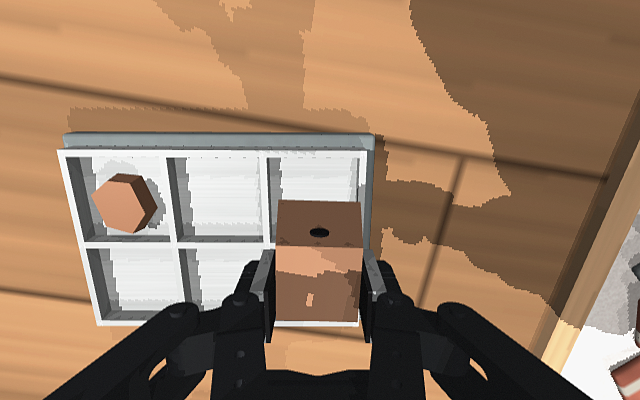

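The wrist view shows C held level over the empty far-left cell, at about (315,280). The sherd at (125,203) is in another cell. I'll lower, release with a small opening and rise.

>>> jog_arm([
  {"tx": 0,"ty": 0,"tz": -4,"wx": 0,"wy": 0,"wz": 0,"claw": 255},
  {"tx": 0,"ty": 0,"tz": -6.5,"wx": 0,"wy": 0,"wz": 0,"claw": 255},
  {"tx": 0,"ty": 0,"tz": -7.8,"wx": 0,"wy": 0,"wz": 0,"claw": 255},
  {"tx": 0,"ty": 0,"tz": -8.4,"wx": 0,"wy": 0,"wz": 0,"claw": 255},
  {"tx": 0,"ty": 0,"tz": -8.4,"wx": 0,"wy": 0,"wz": 0,"claw": 255},
  {"tx": 0,"ty": 0,"tz": -8.4,"wx": 0,"wy": 0,"wz": 0,"claw": 95},
  {"tx": 0,"ty": 0,"tz": -8.4,"wx": 0,"wy": 0,"wz": 0,"claw": 95},
  {"tx": 0,"ty": 0,"tz": -8.4,"wx": 0,"wy": 0,"wz": 0,"claw": 95},
  {"tx": 0,"ty": 0,"tz": -8.4,"wx": 0,"wy": 0,"wz": 0,"claw": 95},
  {"tx": 0,"ty": 0,"tz": -5,"wx": 0,"wy": 0,"wz": 0,"claw": 95},
  {"tx": 0,"ty": 0,"tz": 0,"wx": 0,"wy": 0,"wz": 0,"claw": 95},
  {"tx": 0,"ty": 0,"tz": 4,"wx": 0,"wy": 0,"wz": 0,"claw": 0},
])

```text
clock: 9.25
position: [0.4631, 0.3079, 0.1982]
tcp_rot: [0.0, -0.08, 0.997, 0.0]
ft_force: [0.6, 0.6, -0.5]
finger_gap: 0.778
```

```bash
python3 - <<'E'
from h import *
s=r.get_state(); print(s["position"],s["clock"],s["finger_gap"],s["ft_force"])
import wt
for n in("side","scene"): print(n); wt.weights(n)
wt.weights("side",lo=.0625,hi=.0705)
E
```

```text
[0.46313486 0.30794926 0.19824341] 9.25 0.7781288790684578 [ 0.56446522  0.63716148 -0.46525174]
side
w [332. 199.] [534. -82.] [32. 39.] 22 121
w [355. 355.] [460. 327.] [10. 39.] 82 72
scene
w [288. 182.] [ 448. -101.] [34. 35.] 90 100
w [289. 205.] [532. -82.] [37. 34.] 18 126
lever [190. 158.] [ 0.5123 -0.3235  0.1617] [ 0.488 -0.339  0.136] [ 0.525 -0.314  0.172] 168
w [330. 147.] [ 559. -319.] [ 20. 143.] 5 124
w [356. 338.] [462. 308.] [34. 36.] 5 460
```

C is in its cell at (0.462,0.308), with its top at 68 mm, so it stands on the floor. Next is B at (0.5325,-0.082), yaw about 20°.

>>> jog_arm([
  {"tx": 0.8,"ty": -4.5,"tz": 0,"wx": 0,"wy": 0,"wz": 0.17,"claw": 0},
  {"tx": 1.6,"ty": -9,"tz": 0,"wx": 0,"wy": 0,"wz": 0.17,"claw": 0},
  {"tx": 2.4,"ty": -13.5,"tz": 0,"wx": 0,"wy": 0,"wz": 0.17,"claw": 0},
  {"tx": 3.2,"ty": -18,"tz": 0,"wx": 0,"wy": 0,"wz": 0.17,"claw": 0},
  {"tx": 4,"ty": -22.5,"tz": 0,"wx": 0,"wy": 0,"wz": 0.17,"claw": 0},
  {"tx": 4.8,"ty": -27,"tz": 0,"wx": 0,"wy": 0,"wz": 0.17,"claw": 0},
  {"tx": 5.6,"ty": -31.5,"tz": 0,"wx": 0,"wy": 0,"wz": 0.17,"claw": 0},
  {"tx": 6.4,"ty": -36,"tz": 0,"wx": 0,"wy": 0,"wz": 0.17,"claw": 0},
  {"tx": 6.95,"ty": -39,"tz": -2,"wx": 0,"wy": 0,"wz": 0.17,"claw": 0},
  {"tx": 6.95,"ty": -39,"tz": -5,"wx": 0,"wy": 0,"wz": 0.17,"claw": 0},
  {"tx": 6.95,"ty": -39,"tz": -5,"wx": 0,"wy": 0,"wz": 0.17,"claw": 0},
])

```text
clock: 10.5
position: [0.5308, -0.083, 0.1425]
tcp_rot: [-0.003, -0.163, 0.987, 0.001]
ft_force: [-0.8, 0.6, -0.2]
finger_gap: 1.003
```

```bash
cat > wr.py <<'E'
from meas import *
s=r.get_state(); print(s["position"].round(4),q2m(s["tcp_rot"])[:,1].round(3),s["clock"])
import wt; wt.weights("wrist")
wt.weights("scene")
E
python3 wr.py
```

```text
[ 0.5308 -0.083   0.1425] [-0.322  0.947  0.003] 10.5
w [66. 88.] [ 509. -251.] [110.   3.] 0 1423
w [332.  76.] [ 447. -102.] [34. 34.] 90 3517
w [317. 211.] [530. -83.] [35. 35.] 18 2566
w [ 31. 321.] [ 680. -259.] [43. 13.] 80 730
tq [494. 100.] [ 0.4274 -0.0046  0.0457]
tq [176. 116.] [ 0.4986 -0.1842  0.0458]
lever [188. 304.] [ 0.5402 -0.1274  0.1555] [ 0.533 -0.139  0.135] [ 0.556 -0.119  0.175] 3543
lever [446. 304.] [ 0.5109 -0.041   0.1555] [ 0.501 -0.047  0.135] [ 0.528 -0.031  0.175] 3527
lever [114. 336.] [ 0.5445 -0.1431  0.1738] [ 0.543 -0.147  0.172] [ 0.547 -0.14   0.175] 104
lever [520. 336.] [ 0.5047 -0.0263  0.174 ] [ 0.503 -0.029  0.173] [ 0.506 -0.023  0.175] 86
w [288. 181.] [ 448. -101.] [34. 36.] 86 105
w [289. 205.] [531. -83.] [37. 33.] 20 127
lever [190. 157.] [ 0.5123 -0.3235  0.162 ] [ 0.489 -0.339  0.136] [ 0.526 -0.313  0.172] 166
lever [307. 173.] [ 0.5248 -0.033   0.1538] [ 0.517 -0.041  0.135] [ 0.529 -0.026  0.174] 69
lever [266. 179.] [ 0.5569 -0.1246  0.1545] [ 0.553 -0.132  0.136] [ 0.562 -0.118  0.174] 64
```

>>> jog_arm([
  {"tx": -0.1,"ty": -0.1,"tz": -4,"wx": 0,"wy": 0,"wz": 0,"claw": 0},
  {"tx": -0.1,"ty": -0.1,"tz": -8,"wx": 0,"wy": 0,"wz": 0,"claw": 0},
  {"tx": -0.1,"ty": -0.1,"tz": -10,"wx": 0,"wy": 0,"wz": 0,"claw": 0},
  {"tx": -0.1,"ty": -0.1,"tz": -10,"wx": 0,"wy": 0,"wz": 0,"claw": 255},
  {"tx": -0.1,"ty": -0.1,"tz": -10,"wx": 0,"wy": 0,"wz": 0,"claw": 255},
  {"tx": -0.1,"ty": -0.1,"tz": -10,"wx": 0,"wy": 0,"wz": 0,"claw": 255},
  {"tx": -0.1,"ty": -0.1,"tz": -10,"wx": 0,"wy": 0,"wz": 0,"claw": 255},
  {"tx": -0.1,"ty": -0.1,"tz": -10,"wx": 0,"wy": 0,"wz": 0,"claw": 255},
  {"tx": -0.1,"ty": -0.1,"tz": -10,"wx": 0,"wy": 0,"wz": 0,"claw": 255},
  {"tx": -0.1,"ty": -0.1,"tz": -10,"wx": 0,"wy": 0,"wz": 0,"claw": 255},
  {"tx": -0.1,"ty": -0.1,"tz": -6,"wx": 0,"wy": 0,"wz": 0,"claw": 255},
  {"tx": -0.1,"ty": -0.1,"tz": -1,"wx": 0,"wy": 0,"wz": 0,"claw": 255},
], squeeze=60)

```text
clock: 11.8
position: [0.5311, -0.0831, 0.1369]
tcp_rot: [-0.001, -0.164, 0.986, 0.001]
ft_force: [0.9, -1.6, -0.3]
finger_gap: 0.413
```

>>> jog_arm([
  {"tx": 0.2,"ty": 2.5,"tz": 2,"wx": 0,"wy": 0,"wz": -0.165,"claw": 255},
  {"tx": 0.6,"ty": 6.5,"tz": 2,"wx": 0,"wy": 0,"wz": -0.165,"claw": 255},
  {"tx": 1,"ty": 10.5,"tz": 2,"wx": 0,"wy": 0,"wz": -0.165,"claw": 255},
  {"tx": 1.4,"ty": 14.5,"tz": 2,"wx": 0,"wy": 0,"wz": -0.165,"claw": 255},
  {"tx": 1.8,"ty": 18.5,"tz": 2,"wx": 0,"wy": 0,"wz": -0.165,"claw": 255},
  {"tx": 2.2,"ty": 22.5,"tz": 2,"wx": 0,"wy": 0,"wz": -0.165,"claw": 255},
  {"tx": 2.5,"ty": 25.5,"tz": 2,"wx": 0,"wy": 0,"wz": -0.165,"claw": 255},
  {"tx": 2.5,"ty": 26.15,"tz": 2,"wx": 0,"wy": 0,"wz": -0.165,"claw": 255},
  {"tx": 2.5,"ty": 26.15,"tz": 2,"wx": 0,"wy": 0,"wz": -0.165,"claw": 255},
  {"tx": 2.5,"ty": 26.15,"tz": 2,"wx": 0,"wy": 0,"wz": -0.165,"claw": 255},
])

```text
clock: 12.8
position: [0.5571, 0.1769, 0.1564]
tcp_rot: [0.0, -0.082, 0.997, -0.0]
ft_force: [0.6, 0.0, -1.3]
finger_gap: 0.41
```

```bash
cat > held.py <<'E'
from meas import *
s=r.get_state(); p=s["position"]; print(p.round(4),q2m(s["tcp_rot"])[:,1].round(3),s["clock"],s["finger_gap"])
c=shot("wrist"); P=cloud(c); m=(np.linalg.norm(P[...,:2]-p[:2],axis=-1)<.012)&(P[...,2]<p[2]+.03)&(c["depth"]>0)
print("z between jaws",np.percentile(P[m][:,2],[5,50,95]).round(4))
E
python3 held.py
```

```text
[0.5571 0.1769 0.1564] [-0.163  0.987 -0.001] 12.8 0.4097594840148568
z between jaws [0.0214 0.1538 0.1548]
```

>>> jog_arm([
  {"tx": 0,"ty": 0,"tz": -4,"wx": 0,"wy": 0,"wz": 0,"claw": 255},
  {"tx": 0,"ty": 0,"tz": -6.5,"wx": 0,"wy": 0,"wz": 0,"claw": 255},
  {"tx": 0,"ty": 0,"tz": -7.8,"wx": 0,"wy": 0,"wz": 0,"claw": 255},
  {"tx": 0,"ty": 0,"tz": -8.4,"wx": 0,"wy": 0,"wz": 0,"claw": 255},
  {"tx": 0,"ty": 0,"tz": -8.4,"wx": 0,"wy": 0,"wz": 0,"claw": 255},
  {"tx": 0,"ty": 0,"tz": -8.4,"wx": 0,"wy": 0,"wz": 0,"claw": 95},
  {"tx": 0,"ty": 0,"tz": -8.4,"wx": 0,"wy": 0,"wz": 0,"claw": 95},
  {"tx": 0,"ty": 0,"tz": -8.4,"wx": 0,"wy": 0,"wz": 0,"claw": 95},
  {"tx": 0,"ty": 0,"tz": -8.4,"wx": 0,"wy": 0,"wz": 0,"claw": 95},
  {"tx": 0,"ty": 0,"tz": -5,"wx": 0,"wy": 0,"wz": 0,"claw": 95},
  {"tx": 0,"ty": 0,"tz": 0,"wx": 0,"wy": 0,"wz": 0,"claw": 95},
  {"tx": 0,"ty": 0,"tz": 4,"wx": 0,"wy": 0,"wz": 0,"claw": 0},
])

```text
clock: 14.05
position: [0.5568, 0.1785, 0.1983]
tcp_rot: [0.0, -0.082, 0.997, 0.0]
ft_force: [0.7, -0.4, -0.6]
finger_gap: 0.79
```

```bash
python3 - <<'E'
from h import *
s=r.get_state(); print(s["position"],s["clock"],s["finger_gap"],s["ft_force"])
import wt
for n in("side","scene"): print(n); wt.weights(n)
wt.weights("side",lo=.0625,hi=.0705)
E
```

```text
[0.5567633  0.17847313 0.19831399] 14.05 0.7897369992361651 [ 0.72614847 -0.4338459  -0.5837944 ]
side
w [350. 164.] [ 497. -252.] [97.  7.] 2 70
w [366. 197.] [ 448. -102.] [33. 39.] 0 137
w [355. 356.] [459. 326.] [ 7. 39.] 90 73
tq [347. 177.] [ 0.5004 -0.183   0.0458]
tq [403. 194.] [ 0.3574 -0.1219  0.046 ]
tq [374. 223.] [ 0.429  -0.0017  0.046 ]
lever [350. 115.] [ 0.5076 -0.3192  0.1613] [ 0.491 -0.331  0.135] [ 0.524 -0.312  0.175] 130
scene
w [288. 182.] [ 449. -101.] [34. 36.] 87 107
lever [190. 158.] [ 0.5124 -0.3234  0.1618] [ 0.49  -0.338  0.135] [ 0.526 -0.313  0.172] 168
w [351. 148.] [ 500. -319.] [107. 145.] 2 538
w [308. 271.] [556. 179.] [33. 36.] 8 289
w [356. 338.] [462. 309.] [35. 35.] 5 458
tq [348. 176.] [ 0.5    -0.1829  0.046 ]
tq [402. 194.] [ 0.3576 -0.121   0.046 ]
tq [375. 222.] [ 0.4286 -0.0021  0.046 ]
lever [350. 115.] [ 0.5077 -0.3191  0.1612] [ 0.491 -0.331  0.136] [ 0.525 -0.312  0.174] 130
```

B is placed at (0.556,0.179) with its top at floor level plus 46 mm. Next is A at (0.448,-0.102), yaw 0, with a slightly reduced opening because turquoise weights stand nearby.

>>> jog_arm([
  {"tx": -1.5,"ty": -4,"tz": 0,"wx": 0,"wy": 0,"wz": -0.16,"claw": 60},
  {"tx": -3,"ty": -8,"tz": 0,"wx": 0,"wy": 0,"wz": -0.16,"claw": 60},
  {"tx": -4.5,"ty": -12,"tz": 0,"wx": 0,"wy": 0,"wz": -0.16,"claw": 60},
  {"tx": -6,"ty": -16,"tz": 0,"wx": 0,"wy": 0,"wz": -0.16,"claw": 60},
  {"tx": -7.5,"ty": -20,"tz": 0,"wx": 0,"wy": 0,"wz": -0.16,"claw": 60},
  {"tx": -9,"ty": -24,"tz": 0,"wx": 0,"wy": 0,"wz": -0.16,"claw": 60},
  {"tx": -10.85,"ty": -28.05,"tz": 0,"wx": 0,"wy": 0,"wz": -0.16,"claw": 60},
  {"tx": -10.85,"ty": -28.05,"tz": -3,"wx": 0,"wy": 0,"wz": -0.16,"claw": 60},
  {"tx": -10.85,"ty": -28.05,"tz": -5,"wx": 0,"wy": 0,"wz": -0.16,"claw": 60},
  {"tx": -10.85,"ty": -28.05,"tz": -5,"wx": 0,"wy": 0,"wz": -0.16,"claw": 60},
  {"tx": -10.85,"ty": -28.05,"tz": -5,"wx": 0,"wy": 0,"wz": -0.16,"claw": 60},
])

```text
clock: 15.3
position: [0.4483, -0.1019, 0.1461]
tcp_rot: [-0.0, -0.003, 1.0, 0.0]
ft_force: [-0.6, -0.5, 0.5]
finger_gap: 0.763
```

```bash
python3 wr.py | grep -v lever
```

```text
[ 0.4483 -0.1019  0.1461] [-0.005  1.     0.001] 15.3
w [317. 207.] [ 447. -101.] [34. 35.] 89 2496
w [ 90. 243.] [ 473. -263.] [109.  52.] 37 1002
tq [281.  65.] [ 0.3566 -0.1235  0.0457]
tq [464. 181.] [ 0.4269 -0.0045  0.0458]
tq [194. 269.] [ 0.4933 -0.1891  0.0458]
w [288. 182.] [ 448. -101.] [34. 38.] 90 105
```

>>> jog_arm([
  {"tx": 0,"ty": 0,"tz": -4,"wx": 0,"wy": 0,"wz": 0,"claw": 60},
  {"tx": 0,"ty": 0,"tz": -8,"wx": 0,"wy": 0,"wz": 0,"claw": 60},
  {"tx": 0,"ty": 0,"tz": -10,"wx": 0,"wy": 0,"wz": 0,"claw": 60},
  {"tx": 0,"ty": 0,"tz": -10,"wx": 0,"wy": 0,"wz": 0,"claw": 255},
  {"tx": 0,"ty": 0,"tz": -10,"wx": 0,"wy": 0,"wz": 0,"claw": 255},
  {"tx": 0,"ty": 0,"tz": -10,"wx": 0,"wy": 0,"wz": 0,"claw": 255},
  {"tx": 0,"ty": 0,"tz": -10,"wx": 0,"wy": 0,"wz": 0,"claw": 255},
  {"tx": 0,"ty": 0,"tz": -10,"wx": 0,"wy": 0,"wz": 0,"claw": 255},
  {"tx": 0,"ty": 0,"tz": -10,"wx": 0,"wy": 0,"wz": 0,"claw": 255},
  {"tx": 0,"ty": 0,"tz": -10,"wx": 0,"wy": 0,"wz": 0,"claw": 255},
  {"tx": 0,"ty": 0,"tz": -6,"wx": 0,"wy": 0,"wz": 0,"claw": 255},
  {"tx": 0,"ty": 0,"tz": -1,"wx": 0,"wy": 0,"wz": 0,"claw": 255},
], squeeze=60)

```text
clock: 16.6
position: [0.4475, -0.1019, 0.1367]
tcp_rot: [-0.001, -0.002, 1.0, 0.001]
ft_force: [0.8, -1.1, -0.2]
finger_gap: 0.416
```

>>> jog_arm([
  {"tx": 0.2,"ty": 2.5,"tz": 2,"wx": 0,"wy": 0,"wz": 0.16,"claw": 255},
  {"tx": 0.5,"ty": 6.5,"tz": 2,"wx": 0,"wy": 0,"wz": 0.16,"claw": 255},
  {"tx": 0.8,"ty": 10.5,"tz": 2,"wx": 0,"wy": 0,"wz": 0.16,"claw": 255},
  {"tx": 1.1,"ty": 14.5,"tz": 2,"wx": 0,"wy": 0,"wz": 0.16,"claw": 255},
  {"tx": 1.4,"ty": 18.5,"tz": 2,"wx": 0,"wy": 0,"wz": 0.16,"claw": 255},
  {"tx": 1.8,"ty": 22.5,"tz": 2,"wx": 0,"wy": 0,"wz": 0.16,"claw": 255},
  {"tx": 2.1,"ty": 26.5,"tz": 2,"wx": 0,"wy": 0,"wz": 0.16,"claw": 255},
  {"tx": 2.4,"ty": 30.5,"tz": 2,"wx": 0,"wy": 0,"wz": 0.16,"claw": 255},
  {"tx": 2.7,"ty": 33.5,"tz": 2,"wx": 0,"wy": 0,"wz": 0.16,"claw": 255},
  {"tx": 2.7,"ty": 33.9,"tz": 2,"wx": 0,"wy": 0,"wz": 0.16,"claw": 255},
  {"tx": 2.7,"ty": 33.9,"tz": 2,"wx": 0,"wy": 0,"wz": 0.16,"claw": 255},
  {"tx": 2.7,"ty": 33.9,"tz": 2,"wx": 0,"wy": 0,"wz": 0.16,"claw": 255},
])

```text
clock: 17.8
position: [0.4755, 0.2356, 0.1562]
tcp_rot: [0.0, -0.082, 0.997, -0.0]
ft_force: [0.7, -0.1, -0.6]
finger_gap: 0.417
```

```bash
python3 held.py
```

```text
[0.4755 0.2356 0.1562] [-0.163  0.987 -0.001] 17.8 0.4166038422403614
z between jaws [0.0214 0.1545 0.1555]
```

>>> jog_arm([
  {"tx": 0,"ty": 0,"tz": -4,"wx": 0,"wy": 0,"wz": 0,"claw": 255},
  {"tx": 0,"ty": 0,"tz": -6.5,"wx": 0,"wy": 0,"wz": 0,"claw": 255},
  {"tx": 0,"ty": 0,"tz": -7.8,"wx": 0,"wy": 0,"wz": 0,"claw": 255},
  {"tx": 0,"ty": 0,"tz": -8.4,"wx": 0,"wy": 0,"wz": 0,"claw": 255},
  {"tx": 0,"ty": 0,"tz": -8.4,"wx": 0,"wy": 0,"wz": 0,"claw": 255},
  {"tx": 0,"ty": 0,"tz": -8.4,"wx": 0,"wy": 0,"wz": 0,"claw": 105},
  {"tx": 0,"ty": 0,"tz": -8.4,"wx": 0,"wy": 0,"wz": 0,"claw": 105},
  {"tx": 0,"ty": 0,"tz": -8.4,"wx": 0,"wy": 0,"wz": 0,"claw": 105},
  {"tx": 0,"ty": 0,"tz": -8.4,"wx": 0,"wy": 0,"wz": 0,"claw": 105},
  {"tx": 0,"ty": 0,"tz": -5,"wx": 0,"wy": 0,"wz": 0,"claw": 105},
  {"tx": 0,"ty": 0,"tz": 0,"wx": 0,"wy": 0,"wz": 0,"claw": 105},
  {"tx": 0,"ty": 0,"tz": 5,"wx": 0,"wy": 0,"wz": 0,"claw": 0},
])

```text
clock: 19.05
position: [0.4747, 0.2367, 0.2075]
tcp_rot: [-0.001, -0.082, 0.997, 0.0]
ft_force: [2.2, -0.2, 1.0]
finger_gap: 0.739
```

```bash
python3 - <<'E'
from h import *
s=r.get_state(); print(s["position"],s["clock"],s["finger_gap"],s["ft_force"])
import wt
wt.weights("side",lo=.0625,hi=.0705)
wt.weights("scene",lo=.0625,hi=.0705)
shot("scene","s3.png"); i=cv2.imread("pics/s3.png")[140:270,150:490]; cv2.imwrite("pics/crop3.png",cv2.resize(i,None,fx=2.3,fy=2.3,interpolation=cv2.INTER_CUBIC))
E
```

```text
[0.47473716 0.2366568  0.20748937] 19.05 0.7385412228924944 [ 2.19214974 -0.22231511  0.99971141]
w [309. 271.] [555. 179.] [34. 37.] 9 291
w [350. 301.] [475. 238.] [34. 36.] 7 357
w [356. 338.] [462. 308.] [35. 36.] 7 464
tq [403. 194.] [ 0.3573 -0.1218  0.0461]
tq [378. 222.] [ 0.4207 -0.0042  0.0461]
w [199. 186.] [ 508. -324.] [118. 148.] 1 1451
w [446. 192.] [461. 307.] [38. 36.] 3 152
w [417. 194.] [476. 238.] [35. 35.] 9 144
w [393. 215.] [556. 178.] [38. 35.] 9 168
lever [190. 157.] [ 0.5122 -0.3235  0.162 ] [ 0.489 -0.339  0.137] [ 0.527 -0.312  0.173] 166
```

View pics/crop3.png

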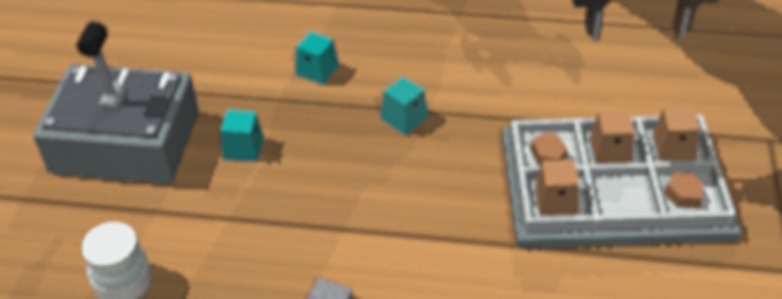

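All three weights stand in empty cells in the crop: (613,137), (678,133) and (558,187). The sherds at (548,148) and (686,187) are undisturbed, the lever is upright, and no brown weight remains on the table. Now back to the lever.

>>> jog_arm([
  {"tx": 0.3,"ty": -4.8,"tz": 2,"wx": 0,"wy": 0,"wz": -0.144,"claw": 0},
  {"tx": 0.5,"ty": -9.6,"tz": 4,"wx": 0,"wy": 0,"wz": -0.288,"claw": 0},
  {"tx": 0.8,"ty": -14.4,"tz": 6,"wx": 0,"wy": 0,"wz": -0.432,"claw": 0},
  {"tx": 1.1,"ty": -19.2,"tz": 7,"wx": 0,"wy": 0,"wz": -0.577,"claw": 0},
  {"tx": 1.4,"ty": -24,"tz": 7,"wx": 0,"wy": 0,"wz": -0.721,"claw": 0},
  {"tx": 1.7,"ty": -28.8,"tz": 7,"wx": 0,"wy": 0,"wz": -0.865,"claw": 0},
  {"tx": 2,"ty": -33.6,"tz": 7,"wx": 0,"wy": 0,"wz": -1.01,"claw": 0},
  {"tx": 2.3,"ty": -38.4,"tz": 7,"wx": 0,"wy": 0,"wz": -1.153,"claw": 0},
  {"tx": 2.6,"ty": -43.2,"tz": 7,"wx": 0,"wy": 0,"wz": -1.3,"claw": 0},
  {"tx": 2.9,"ty": -48,"tz": 7,"wx": 0,"wy": 0,"wz": -1.44,"claw": 0},
  {"tx": 3.2,"ty": -52.5,"tz": 7,"wx": 0,"wy": 0,"wz": -1.585,"claw": 0},
  {"tx": 3.2,"ty": -56.2,"tz": 7,"wx": 0,"wy": 0,"wz": -1.73,"claw": 0},
])

```text
clock: 20.4
position: [0.5067, -0.3281, 0.2748]
tcp_rot: [-0.001, 0.708, 0.706, -0.001]
ft_force: [0.7, 0.4, 0.1]
finger_gap: 0.999
```

```bash
python3 - <<'E'
from h import *
s=r.get_state(); print(s["position"],s["clock"],s["finger_gap"],q2m(s["tcp_rot"])[:,1].round(3))
c=shot("wrist");P=cloud(c);m=(P[...,2]>.15)&(P[...,2]<.18)&(abs(P[...,0]-.507)<.03)
p=P[m];print(p.min(0),p.max(0),len(p))
E
```

```text
[ 0.50670745 -0.32805004  0.27480347] 20.4 0.9992605859385635 [ 1.    -0.002 -0.002]
[ 0.48914131 -0.33913003  0.15795248] [ 0.5231825  -0.3137174   0.17395773] 1722
```

>>> jog_arm([
  {"tx": -0.1,"ty": -0.1,"tz": -4,"wx": 0,"wy": 0,"wz": 0,"claw": 0},
  {"tx": -0.1,"ty": -0.1,"tz": -8,"wx": 0,"wy": 0,"wz": 0,"claw": 0},
  {"tx": -0.1,"ty": -0.1,"tz": -10.9,"wx": 0,"wy": 0,"wz": 0,"claw": 0},
  {"tx": -0.1,"ty": -0.1,"tz": -10.9,"wx": 0,"wy": 0,"wz": 0,"claw": 0},
  {"tx": -0.1,"ty": -0.1,"tz": -10.9,"wx": 0,"wy": 0,"wz": 0,"claw": 255},
  {"tx": -0.1,"ty": -0.1,"tz": -10.9,"wx": 0,"wy": 0,"wz": 0,"claw": 255},
  {"tx": -0.1,"ty": -0.1,"tz": -10.9,"wx": 0,"wy": 0,"wz": 0,"claw": 255},
  {"tx": -0.1,"ty": -0.1,"tz": -10.9,"wx": 0,"wy": 0,"wz": 0,"claw": 255},
  {"tx": -0.1,"ty": -0.1,"tz": -10.9,"wx": 0,"wy": 0,"wz": 0,"claw": 255},
  {"tx": -0.1,"ty": -0.1,"tz": -10.9,"wx": 0,"wy": 0,"wz": 0,"claw": 255},
  {"tx": -0.1,"ty": -0.1,"tz": -10.9,"wx": 0,"wy": 0,"wz": 0,"claw": 255},
], squeeze=40)

```text
clock: 21.55
position: [0.5061, -0.3269, 0.1684]
tcp_rot: [0.0, 0.706, 0.709, -0.0]
ft_force: [-9.0, 2.0, 11.9]
finger_gap: 0.389
```

>>> jog_arm([
  {"tx": 0,"ty": 0.7,"tz": -0.03,"wx": 0,"wy": 0,"wz": 0,"claw": 255},
  {"tx": 0,"ty": 1.4,"tz": -0.1,"wx": 0,"wy": 0,"wz": 0,"claw": 255},
  {"tx": 0,"ty": 2.1,"tz": -0.25,"wx": 0,"wy": 0,"wz": 0,"claw": 255},
  {"tx": -0.05,"ty": 2.8,"tz": -0.45,"wx": 0,"wy": 0,"wz": 0,"claw": 255},
  {"tx": -0.05,"ty": 3.5,"tz": -0.7,"wx": 0,"wy": 0,"wz": 0,"claw": 255},
  {"tx": -0.05,"ty": 4.2,"tz": -1.03,"wx": 0,"wy": 0,"wz": 0,"claw": 255},
  {"tx": -0.1,"ty": 4.8,"tz": -1.4,"wx": 0,"wy": 0,"wz": 0,"claw": 255},
  {"tx": -0.1,"ty": 5.2,"tz": -1.6,"wx": 0,"wy": 0,"wz": 0,"claw": 255},
  {"tx": -0.1,"ty": 5.3,"tz": -1.65,"wx": 0,"wy": 0,"wz": 0,"claw": 255},
  {"tx": -0.1,"ty": 5.3,"tz": -1.65,"wx": 0,"wy": 0,"wz": 0,"claw": 255},
  {"tx": -0.1,"ty": 5.3,"tz": -1.65,"wx": 0,"wy": 0,"wz": 0,"claw": 255},
])

```text
clock: 22.65
position: [0.5055, -0.274, 0.1514]
tcp_rot: [0.001, 0.705, 0.709, -0.0]
ft_force: [-3.2, -1.5, 6.5]
finger_gap: 0.393
```

>>> jog_arm([
  {"tx": 0,"ty": 0,"tz": 0,"wx": 0,"wy": 0,"wz": 0,"claw": 0},
  {"tx": 0,"ty": 0,"tz": 0,"wx": 0,"wy": 0,"wz": 0,"claw": 0},
  {"tx": 0,"ty": 0,"tz": 0,"wx": 0,"wy": 0,"wz": 0,"claw": 0},
  {"tx": 0,"ty": 0,"tz": 0,"wx": 0,"wy": 0,"wz": 0,"claw": 0},
  {"tx": 0,"ty": 0,"tz": 0,"wx": 0,"wy": 0,"wz": 0,"claw": 0},
  {"tx": 0,"ty": 0,"tz": 4,"wx": 0,"wy": 0,"wz": 0,"claw": 0},
  {"tx": 0,"ty": 0,"tz": 8,"wx": 0,"wy": 0,"wz": 0,"claw": 0},
  {"tx": 0,"ty": 0,"tz": 12,"wx": 0,"wy": 0,"wz": 0,"claw": 0},
  {"tx": 0,"ty": 0,"tz": 12,"wx": 0,"wy": 0,"wz": 0,"claw": 0},
  {"tx": 0,"ty": 0,"tz": 12,"wx": 0,"wy": 0,"wz": 0,"claw": 0},
])

```text
clock: 23.65
position: [0.5055, -0.2735, 0.2712]
tcp_rot: [0.001, 0.705, 0.709, 0.0]
ft_force: [0.3, -0.9, 0.3]
finger_gap: 1.005
```

```bash
python3 - <<'E'
from h import *
s=r.get_state(); print(s["position"],s["clock"],s["ft_force"])
import wt; from meas import blobs
wt.weights("side",lo=.0625,hi=.0705)
c=shot("wrist");P=cloud(c);m=(P[...,2]>.125)&(P[...,2]<.165)&(abs(P[...,0]-.507)<.025)
p=P[m];print("grip",p.min(0),p.max(0),len(p))
for n in("scene","side"):
    P=cloud(shot(n,n+"9.png"))
    for ce,p in blobs(P,np.ones(P.shape[:2],bool),.125,.165): print(n,ce.round(),p.mean(0).round(4),p.min(0).round(3),p.max(0).round(3))
E
```

```text
[ 0.50554969 -0.27352195  0.2711745 ] 23.65 [ 0.32759023 -0.8785985   0.30833403]
w [347. 147.] [ 508. -320.] [120. 147.] 1 653
w [309. 271.] [556. 178.] [33. 38.] 9 286
w [350. 301.] [475. 238.] [35. 36.] 8 359
w [356. 338.] [462. 309.] [35. 36.] 4 469
tq [347. 176.] [ 0.5002 -0.1827  0.0461]
tq [402. 194.] [ 0.3577 -0.1213  0.046 ]
tq [374. 223.] [ 0.4287 -0.0013  0.0462]
lever [349. 126.] [ 0.5069 -0.2705  0.1514] [ 0.49  -0.282  0.136] [ 0.524 -0.265  0.163] 117
grip [ 0.48893477 -0.29047008  0.1436334 ] [ 0.52275736 -0.26587059  0.16136954] 1610
scene [209. 163.] [ 0.512  -0.2764  0.15  ] [ 0.489 -0.296  0.125] [ 0.525 -0.266  0.161]
side [349. 127.] [ 0.5068 -0.2715  0.1499] [ 0.49  -0.288  0.126] [ 0.524 -0.264  0.161]
```

View pics/scene9.png

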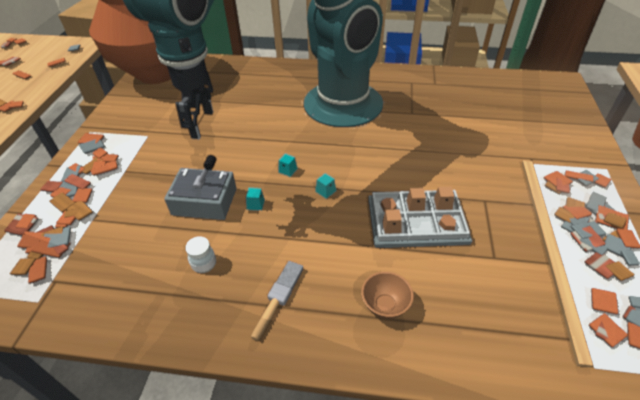

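The lever is over, but the measured grip centre (y about -0.278, z about 0.147) gives only about 0.54 rad. That is too close to the 0.5 limit, so I'll re-pinch gently and press it to the stop.

>>> jog_arm([
  {"tx": 0,"ty": -0.4,"tz": -4,"wx": 0,"wy": 0,"wz": 0,"claw": 0},
  {"tx": 0,"ty": -0.4,"tz": -8,"wx": 0,"wy": 0,"wz": 0,"claw": 0},
  {"tx": 0,"ty": -0.4,"tz": -12,"wx": 0,"wy": 0,"wz": 0,"claw": 0},
  {"tx": 0,"ty": -0.4,"tz": -12,"wx": 0,"wy": 0,"wz": 0,"claw": 255},
  {"tx": 0,"ty": -0.4,"tz": -12,"wx": 0,"wy": 0,"wz": 0,"claw": 255},
  {"tx": 0,"ty": -0.4,"tz": -12,"wx": 0,"wy": 0,"wz": 0,"claw": 255},
  {"tx": 0,"ty": -0.4,"tz": -12,"wx": 0,"wy": 0,"wz": 0,"claw": 255},
  {"tx": 0,"ty": -0.4,"tz": -12,"wx": 0,"wy": 0,"wz": 0,"claw": 255},
  {"tx": 0,"ty": -0.4,"tz": -12,"wx": 0,"wy": 0,"wz": 0,"claw": 255},
  {"tx": 0,"ty": 0,"tz": -12.2,"wx": 0,"wy": 0,"wz": 0,"claw": 255},
  {"tx": 0,"ty": 0.4,"tz": -12.5,"wx": 0,"wy": 0,"wz": 0,"claw": 255},
  {"tx": 0,"ty": 0.4,"tz": -12.5,"wx": 0,"wy": 0,"wz": 0,"claw": 255},
], squeeze=25)

```text
clock: 25.05
position: [0.5057, -0.2722, 0.1487]
tcp_rot: [0.003, 0.706, 0.708, -0.001]
ft_force: [-9.8, -10.2, 20.2]
finger_gap: 0.389
```

The reaction is -10 N in y and +20 N in z, so the lever is on its stop. Releasing.

>>> jog_arm([
  {"tx": 0,"ty": 0.3,"tz": -0.1,"wx": 0,"wy": 0,"wz": 0,"claw": 255},
  {"tx": 0,"ty": 0.3,"tz": -0.1,"wx": 0,"wy": 0,"wz": 0,"claw": 255},
  {"tx": 0,"ty": 0.3,"tz": -0.1,"wx": 0,"wy": 0,"wz": 0,"claw": 0},
  {"tx": 0,"ty": 0.3,"tz": -0.1,"wx": 0,"wy": 0,"wz": 0,"claw": 0},
  {"tx": 0,"ty": 0.3,"tz": -0.1,"wx": 0,"wy": 0,"wz": 0,"claw": 0},
  {"tx": 0,"ty": 0.3,"tz": -0.1,"wx": 0,"wy": 0,"wz": 0,"claw": 0},
  {"tx": 0,"ty": 0.3,"tz": -0.1,"wx": 0,"wy": 0,"wz": 0,"claw": 0},
  {"tx": 0,"ty": 0.3,"tz": 4,"wx": 0,"wy": 0,"wz": 0,"claw": 0},
  {"tx": 0,"ty": 0.3,"tz": 8,"wx": 0,"wy": 0,"wz": 0,"claw": 0},
  {"tx": 0,"ty": 0.3,"tz": 12.5,"wx": 0,"wy": 0,"wz": 0,"claw": 0},
  {"tx": 0,"ty": 0.3,"tz": 12.5,"wx": 0,"wy": 0,"wz": 0,"claw": 0},
  {"tx": 0,"ty": 0.3,"tz": 12.5,"wx": 0,"wy": 0,"wz": 0,"claw": 0},
])

```text
clock: 26.25
position: [0.5056, -0.2665, 0.2713]
tcp_rot: [0.001, 0.705, 0.709, 0.0]
ft_force: [0.4, -0.8, -0.9]
finger_gap: 0.999
```

```bash
python3 - <<'E'
from h import *
s=r.get_state(); print(s["position"],s["clock"],s["ft_force"])
import wt; from meas import blobs
wt.weights("side",lo=.0625,hi=.0705)
c=shot("wrist");P=cloud(c);m=(P[...,2]>.125)&(P[...,2]<.165)&(abs(P[...,0]-.507)<.025)
p=P[m];print("grip",p.min(0),p.max(0),len(p))
m=(P[...,2]>.067)&(P[...,2]<.073);p=P[m];print("box",p.min(0),p.max(0))
for n in("scene","side"):
    P=cloud(shot(n,n+"10.png"))
    for ce,p in blobs(P,np.ones(P.shape[:2],bool),.125,.165): print(n,ce.round(),p.mean(0).round(4),p.min(0).round(3),p.max(0).round(3))
E
```

```text
[ 0.50563415 -0.26647802  0.2713288 ] 26.25 [ 0.44659813 -0.79547962 -0.92322754]
w [347. 148.] [ 508. -320.] [120. 147.] 1 622
w [308. 271.] [556. 179.] [33. 37.] 9 287
w [350. 301.] [475. 238.] [35. 36.] 9 359
w [356. 338.] [462. 308.] [34. 36.] 6 460
tq [347. 177.] [ 0.5004 -0.1828  0.0459]
tq [403. 194.] [ 0.3575 -0.1214  0.0461]
tq [375. 223.] [ 0.428  -0.0014  0.046 ]
lever [349. 128.] [ 0.5075 -0.2662  0.1491] [ 0.49  -0.28   0.135] [ 0.524 -0.259  0.16 ] 118
grip [ 0.48880834 -0.28621294  0.1404941 ] [ 0.52277001 -0.26096998  0.15841417] 1584
box [ 0.44960437 -0.39585117  0.06700043] [ 0.72909509 -0.23555876  0.07298773]
scene [211. 163.] [ 0.5121 -0.2716  0.1474] [ 0.488 -0.287  0.129] [ 0.525 -0.261  0.157]
side [349. 128.] [ 0.5077 -0.266   0.1487] [ 0.49  -0.282  0.126] [ 0.524 -0.259  0.158]
```

The grip centre is now at y about -0.2735 with its top at 0.158, so the lever is at about 0.6 rad, on the stop. The weights have not moved and the arm is clear. Handing in.

```bash
python3 -c "
from workcell import r
print(r.sign_off())"
```

```text
the job is handed in; nothing more can be done
None
```

The job is done and handed in at about 26 s of the 210 s allowed. I moved the lever (switch_a) from -y to centre-off, put the three brown weights upright into three empty cells, then threw the lever to the +y stop.

**Lever:** the first throw measured only about 0.54 rad, too close to the 0.5 limit. I re-pinched it and pressed until it reacted against the stop, and it then measured about 0.6 rad.

**Weights:** the last check put them at (0.556, 0.179), (0.475, 0.238) and (0.462, 0.308). Each is within about 2 mm of its cell centre, and their tops are at the height of a weight standing on the cell floor.

**Surroundings:** in the last picture viewed, before the final press on the lever, the sherds, bowl, brush and jar looked where they started. The turquoise look-alikes still measured at their starting places in the last check. The arm was raised clear of everything. I saw no knocked weight and no slackening of the grip.

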